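Cross the polariscope's analyser

ROBOT

A 6-joint arm with a two-finger parallel gripper is mounted at the origin on the work surface. World frame = base frame: x ahead of the robot, y to its left, z up, the work surface at z = 0. Lengths are in m, angles in rad, forces in N, time in s.
With the tool pointing down it reaches from about 0.3 to 0.875 m from the base axis. Payload 6.4 kg.
Tool frame: the origin (TCP) lies at the very end of the fingers, on their centre line; the grasp point (between the pads) lies 19 mm behind it (ctrl.tcp_to_grasp is the distance from the TCP to the grasp point, in m); z points along the fingers, y is the direction in which the jaws open and shut (so a half turn about z gives the same grasp; the last joint's range is limited). The gripper opens to 85 mm and grips with 20 to 120 N. Pads are 22 mm wide; open, the fingers measure 114 mm over their backs; the gripper's body (76 mm by 85 mm) begins 54 mm behind the grasp point. The pads swing forward as they close: fully open they stand 13 mm farther back than shut.
Start: joints at [-1.42, 0.181, 1.607, -0, 1.354, -0.206], TCP at [0.201, -0.539, 0.231] pointing down, gripper open.
Joint ranges: [-2.99, 2.99], [-0.89, 2.07], [0.3, 2.58], [-1.14, 4.28], [0, 2.63], [-3.12, 3.12]. Speed limits (rad/s): [2.57, 2.57, 3.01, 3.14, 3.14, 3.14].

INTERFACE

Orientations are given as a unit quaternion [w, x, y, z].
In Python, from bench import ctrl gives the robot as it stands. The module is installed in compiled form; this text tells all that it offers.
- The arm moves only by the tool drive_tool, never from a script. Its argument "deltas" is a list of rows, each an object with "slide": the shift along the tool's x, y, z as a fraction of full scale, a list of three; "delta_rot": the turn, a rotation vector about the tool's x, y, z as a fraction of full scale, a list of three; "hand": the opening, from 0 (shut) to 1 (fully open). In form: [{"slide": [tx, ty, tz], "delta_rot": [wx, wy, wz], "hand": hand}, ...]. A call has exactly 5 rows; each row shifts and turns the commanded pose from where the row before left it, along the tool's axes as they then stand; what a row does not reach is not made up. Full scale, the value 1, is 50 mm for a shift and 180 degrees for a turn. A row lasts 1/8 s, in which the tool goes at most 62.5 mm and 10.7 degrees, less where a joint would pass 70% of its speed; a pose out of reach is approached as far as the arm can. A call with a number of a shift or a turn outside -1 to 1 is refused whole. A call with a gripper value outside its range is refused whole. The fingers move at their own pace and stop on an object; the grip force is fixed at half the most. Time passes only in rows, so rows that do not move let the fingers close, or fill a call up. It gives the time, the measured TCP pose, the force and the opening at its end, in the units of the state.
- ctrl.get_obs(): the state, without advancing time (a new reading comes with each control period).
- ctrl.camera(name): name is "scene" or "top" or "wrist"; returns a dict with "frame" (420x560x3 uint8, red, green, blue), "mtx" (3x3 intrinsics, pixels), "R" (3x3) and "t" (3): a world point X has camera coordinates R X + t. Camera axes: x right, y down, z forward; pixel columns grow to the right and rows downward; lengths in m; the calibration is good to about 2 mm. A picture is of the moment at which its call begins. There is no depth.
- ctrl.hand_in(): hands the job in, once; it reports no verdict.
The state is a dict: "time_s": time; "q": joint angles; "dq": joint speeds; "joint_efforts": joint torques, N m; "eef_pos": TCP position; "eef_rot": TCP orientation; "wrist_force": force on the tool from outside, world axes, zero at the start; "torque": the same for the moment, N m; "opening": opening from 0.0 (shut) to 1.0 (fully open).
Only numpy, scipy, OpenCV 4.12 (cv2) and the standard library are available. Lean on these libraries where they do the work, as an engineer would, in place of code of your own. Each camera call takes 0.05 s, during which the arm holds its last target.

TASK

Get the polariscope ready for looking for strain in the glass bangle on its stage: press down the raised end of the rocker switch on the console so that the lamp is on, and push the analyser's lever round with a fingertip, gently and without pinching it, until it points at the longest mark, the one in the middle of the scale. Take the hand away and leave the bangle and everything around the instrument where it is.

Things in the scene. Friction and masses are not known exactly. Their poses are not given: they have to be found in the camera images.
- polariscope: The instrument, fixed on the bench: white lamp base 268 mm long, 170 wide, 60 high, round white stage (100 mm) on top, a column at the back holding the analyser level above the stage. Origin on the bench under the analyser's axis; x to the column, -x to the console (68 mm deep, 75 mm high, front edge 165 mm from the origin), y left as seen from the console, z up
- ring_axis (a point): Point on the upright axis of the analyser at the lever's height, 147 mm above the bench. The analyser is a fixed aluminium flange (128 mm across, top 140 mm above the bench) with the scale, and on it a dark ring (88 mm across, top at 150 mm) that turns. Axes as polariscope; they do not turn with the ring
- zero_mark (a point): The outer end of the longest scale mark (18 mm long and 3.5 mm wide, dark, on the flange's top and rim), 64 mm from the axis straight towards the console, 140 mm above the bench. It is the target mark. Other marks are 6 mm long and 1.4 mm wide, one every 10 degrees to 50 degrees on either side
- analyser_ring (a joint): Angle of the ring, rad: 0 with the lever exactly at the longest mark, negative with the lever left of it (+y of the polariscope), growing as it swings right (counter-clockwise from above). Stops at -1.0 and 1.0; starts -0.95 to -0.40; a scale step is 0.175. Held by friction: about 1.1 N at the sleeve moves it; it stays where left
- lever_grip (a point): Middle of the sleeve on the lever, 92 mm from the axis, 147 mm above the bench. The lever is a thin steel rod straight out from the ring; its outer 40 mm (72 to 112 mm from the axis) is a round knurled sleeve 11 mm thick: push its left flank; touching both flanks at once is pinching. 65 mm free under it to the console. Its -x axis points outwards along the lever
- lamp_switch (a joint): Angle of the lamp's rocker switch in rad: 0 off (front end raised), 0.30 on (front end pressed fully down until level, back end raised). About 2 N at its end moves it; it stays where it is left
- switch_end (a point): Point on top of the raised front end of the rocker while off, 4 mm in from that end, 84 mm above the bench; fixed to the base. The rocker is black, 40 mm long (front to back), 24 mm wide, in a grey bezel at the right of the console; its hinge lies 16 mm behind this point (+x). This end goes down by about 5 mm
- bangle: Green glass bangle, 56 mm across, 8 mm high, loose on the lit stage under the analyser; origin at the centre of its underside, 62 mm above the bench. Leave alone
- beaker: Glass beaker, 52 mm across, 70 mm high, loose to the left of the base; origin at the centre of its underside. Leave alone
- dropper: Amber dropper bottle, 34 mm across, 80 mm high, loose to the right of the base; origin at the centre of its underside. Leave alone
- tweezers: Steel tweezers, 120 mm long, 8 mm wide, about 13 mm high, lying loose to the left in front; origin under their middle. Leave alone
- jar: Glass jar with a blue lid, 68 mm across, 105 mm high, loose, far left; origin at the centre of its underside. Leave alone
- loupe: Black eye loupe, 42 mm across, 32 mm high, loose, on the right; origin at the centre of its underside. Leave alone
- brush: Brush, 170 mm long, lying loose on the left; origin under its middle. Leave alone
- pot: White plastic pot with lid, 48 mm across, 45 mm high, loose, on the right; origin at the centre of its underside. Leave alone

How it is judged:
By the outcome, as a careful person would: the job done as asked, in the order asked, and still so for the second after the job is handed in, with the robot touching nothing.
It also fails if it takes over 51 s, if anything falls off the work surface, if the arm or the gripper's body presses on something with over 40 N, if the wrist force passes 120 N, or if a joint passes its speed limit or range.

## Working session

There is one attempt and no reset: what is moved stays moved. The work goes in short steps, Python scripts to look and compute and a tool call to move; the robot and the scene stay as the last step left them, time stands still between calls to the robot, and variables do not carry over. Pictures are saved under pics/ and viewed, and the job is handed in when it is done.

Besides the shell and the picture viewer there is one more tool, called in YAML: its name, and indented under it one key for each argument. drive_tool: Moves the arm, as the interface text tells. Its arguments: {"type":"object","properties":{"deltas":{"type":"array","items":{"type":"object","properties":{"slide":{"type":"array","items":{"type":"number"}},"delta_rot":{"type":"array","items":{"type":"number"}},"hand":{"type":"number"}}}}},"required":["deltas"]}

```bash
mkdir -p pics
python3 - <<'E'
from bench import ctrl
import cv2,pickle
d={}
for n in ["scene","top","wrist"]:
    c=ctrl.camera(n); d[n]=c
    cv2.imwrite(f"pics/{n}0.png",c["frame"][:,:,::-1])
    print(n,(-c["R"].T@c["t"]).round(3),c["mtx"][0,0])
pickle.dump(d,open("c0.pkl","wb"))
print(ctrl.get_obs())
E
```

```text
scene [ 1.319 -0.718  0.955] 521.4485659092271
top [ 0.232 -0.005  1.631] 505.6928636927552
wrist [ 0.27  -0.513  0.372] 321.61604501702357
{'time_s': 0.15, 'q': array([-1.42029265e+00,  1.81387587e-01,  1.60776105e+00,  2.23137095e-05,
        1.35382100e+00, -2.06293263e-01]), 'dq': array([-0.00114696, -0.00178548, -0.00390007,  0.00100378, -0.00015766,
        0.00054228]), 'joint_efforts': array([ 5.53036825e-04, -4.45260608e+01, -3.51690137e+01, -3.27415582e-04,
        5.86308364e-03, -8.67509925e-06]), 'eef_pos': array([ 0.20079514, -0.53835146,  0.23058979]), 'eef_rot': array([-6.87924118e-04,  9.84129346e-01,  1.77451276e-01,  3.00923237e-05]), 'wrist_force': array([ 0.46167131, -0.08585392,  1.47763963]), 'torque': array([ 0.04383596, -0.03669341,  0.0188073 ]), 'opening': 0.9942498655309235}
```

View pics/scene0.png

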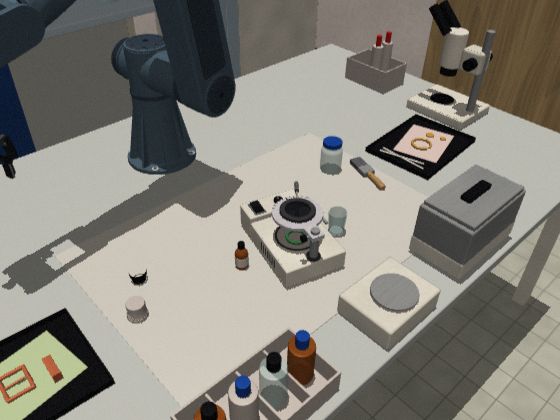

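View pics/top0.png

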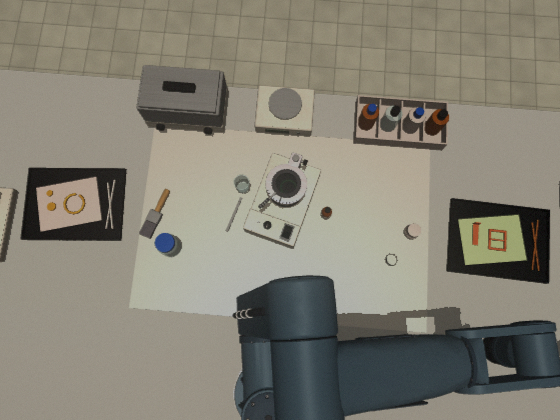

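View pics/wrist0.png

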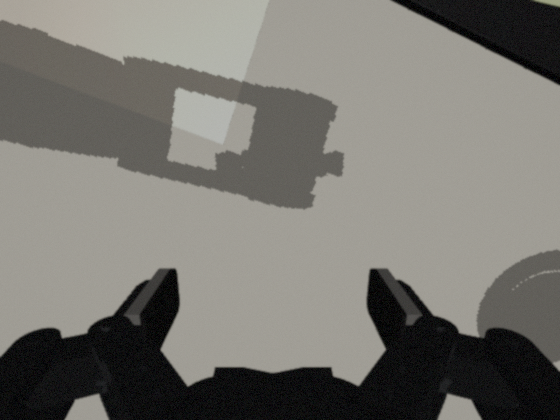

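Run:
```python
import cv2
a=cv2.imread("pics/top0.png")[140:260,220:345]
cv2.imwrite("pics/topz.png",cv2.resize(a,None,fx=4.9,fy=4.9,interpolation=cv2.INTER_CUBIC))
a=cv2.imread("pics/scene0.png")[170:290,220:370]
cv2.imwrite("pics/scz.png",cv2.resize(a,None,fx=5,fy=5,interpolation=cv2.INTER_CUBIC))
```

```text
(no output)
```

View pics/topz.png

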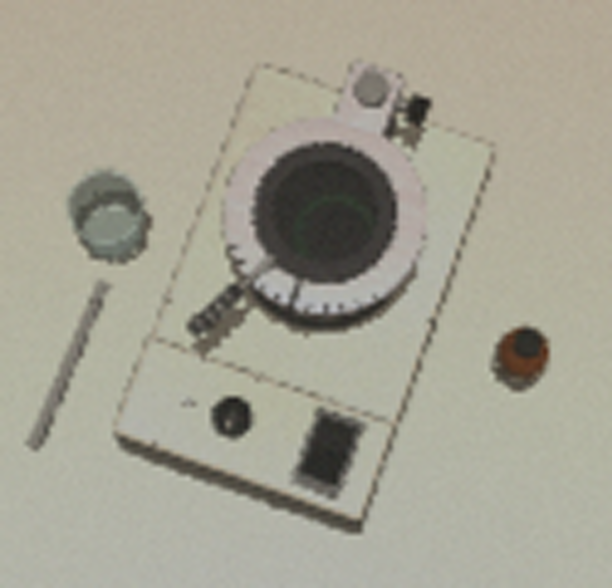

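View pics/scz.png

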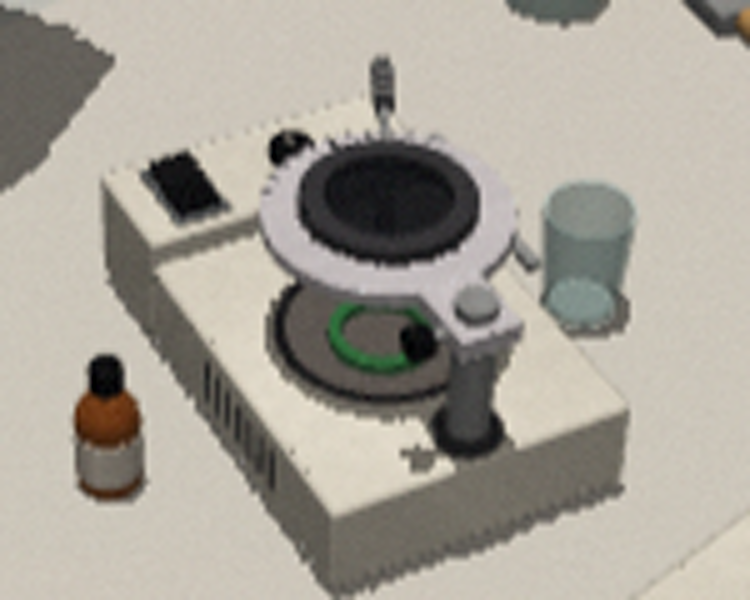

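```bash
cat > h.py <<'E'
import numpy as np
def ray(c,u,v,z):
    d=np.linalg.inv(c["mtx"])@[u,v,1]; R,t=c["R"],c["t"]; o=-R.T@t; d=R.T@d
    return o+d*(z-o[2])/d[2]
def proj(c,X):
    p=c["mtx"]@(c["R"]@np.asarray(X)+c["t"]); return p[:2]/p[2]
E
python3 - <<'E'
import pickle,numpy as np
from h import *
from scipy.optimize import least_squares
d=pickle.load(open("c0.pkl","rb"));c=d["top"];s=d["scene"]
tz=lambda x,y:((x+.5)/4.9-.5+220,(y+.5)/4.9-.5+140)
sz=lambda x,y:((x+.5)/5-.5+220,(y+.5)/5-.5+170)
# local pts: base x from -165 to 103
L=[(c,tz(257,65),(.103,.085,.06)),(c,tz(493,148),(.103,-.085,.06)),(c,tz(117,432),(-.165,.085,.075)),(c,tz(362,520),(-.165,-.085,.075)),
(c,tz(326,212),(0,0,.15)),(c,tz(290,308),(-.064,0,.14)),
(s,sz(332,516),(.103,-.085,.06)),(s,sz(628,410),(.103,.085,.06)),(s,sz(103,180),(-.165,-.085,.075)),(s,sz(390,202),(0,0,.15))]
def W(p,l):
    C,S=np.cos(p[2]),np.sin(p[2]);return [p[0]+C*l[0]-S*l[1],p[1]+S*l[0]+C*l[1],l[2]]
f=lambda p:np.concatenate([proj(k,W(p,l))-uv for k,uv,l in L])
r=least_squares(f,[.45,0,-.3],loss="soft_l1");p=r.x
print(p,f(p).reshape(-1,2).round(1))
def inv(X):
    C,S=np.cos(p[2]),np.sin(p[2]);a,b=X[0]-p[0],X[1]-p[1];return np.array([C*a+S*b,-S*a+C*b])
print("sleeve",inv(ray(c,*tz(196,328),.147)),inv(ray(c,*tz(238,290),.147)))
print("rocker",inv(ray(c,*tz(330,450),.08)), inv(ray(s,*sz(186,184),.08)))
print("knob",inv(ray(c,*tz(232,415),.085)))
np.save("p.npy",p)
E
```

```text
[ 0.6305349   0.00401852 -0.27162742] [[ 0.8 -0.6]
 [ 2.  -0.2]
 [-0.6 -0.2]
 [ 0.6  0.6]
 [ 0.8 -0.4]
 [ 0.9  0.1]
 [ 0.3 -0.6]
 [ 1.4 -1.4]
 [-0.3 -1.6]
 [ 0.5 -1.9]]
sleeve [-0.09779085  0.05169557] [-0.06647002  0.03592523]
rocker [-0.12959669 -0.04846561] [-0.12979547 -0.05118212]
knob [-0.13081171  0.0173019 ]
```

drive_tool:
  deltas:
    - {"slide": [0,0,0],"delta_rot": [0,0,0.05],"hand": 0}
    - {"slide": [0,0,0],"delta_rot": [0,0,0.05],"hand": 0}
    - {"slide": [0,0,0],"delta_rot": [0,0,0.05],"hand": 0}
    - {"slide": [0,0,0],"delta_rot": [0,0,0.05],"hand": 0}
    - {"slide": [0.16,-0.98,0],"delta_rot": [0,0,0],"hand": 0}

```text
time_s: 0.78
eef_pos: [0.2207, -0.495, 0.2308]
eef_rot: [0.0, 0.99, -0.138, -0.0]
wrist_force: [0.6, -0.2, 0.1]
opening: 0.001
```

drive_tool:
  deltas:
    - {"slide": [0.16,-0.98,0],"delta_rot": [0,0,0],"hand": 0}
    - {"slide": [0.16,-0.98,0],"delta_rot": [0,0,0],"hand": 0}
    - {"slide": [0.16,-0.98,0],"delta_rot": [0,0,0],"hand": 0}
    - {"slide": [0.16,-0.98,0],"delta_rot": [0,0,0],"hand": 0}
    - {"slide": [0.16,-0.98,0],"delta_rot": [0,0,0],"hand": 0}

```text
time_s: 1.4
eef_pos: [0.3263, -0.2669, 0.2312]
eef_rot: [-0.0, 0.991, -0.136, 0.0]
wrist_force: [0.4, 0.1, 0.6]
opening: -0.001
```

drive_tool:
  deltas:
    - {"slide": [0.16,-0.98,0],"delta_rot": [0,0,0],"hand": 0}
    - {"slide": [0.16,-0.98,0],"delta_rot": [0,0,0],"hand": 0}
    - {"slide": [0.16,-0.98,0],"delta_rot": [0,0,0],"hand": 0}
    - {"slide": [0.16,-0.98,0],"delta_rot": [0,0,0],"hand": 0}
    - {"slide": [0,0,0],"delta_rot": [0,0,0],"hand": 0}

```text
time_s: 2.02
eef_pos: [0.4098, -0.0854, 0.2311]
eef_rot: [-0.0, 0.991, -0.133, -0.0]
wrist_force: [-0.5, -0.8, -1.2]
opening: 0.001
```

drive_tool:
  deltas:
    - {"slide": [0.2,-0.95,0],"delta_rot": [0,0,0],"hand": 0}
    - {"slide": [0.2,-0.95,0],"delta_rot": [0,0,0],"hand": 0}
    - {"slide": [0,0,0],"delta_rot": [0,0,0],"hand": 0}
    - {"slide": [0,0,0],"delta_rot": [0,0,0],"hand": 0}
    - {"slide": [0,0,0],"delta_rot": [0,0,0],"hand": 0}

```text
time_s: 2.65
eef_pos: [0.4537, -0.0034, 0.2312]
eef_rot: [0.0, 0.991, -0.136, -0.0]
wrist_force: [-0.1, -0.2, 0.3]
opening: 0.0
```

```bash
cat > look.py <<'E'
import sys,cv2,pickle
from bench import ctrl
n,k=sys.argv[1:3]
c=ctrl.camera(n);c["obs"]=ctrl.get_obs();pickle.dump(c,open(f"{n}{k}.pkl","wb"))
cv2.imwrite(f"pics/{n}{k}.png",c["frame"][:,:,::-1]);o=c["obs"];print(o["eef_pos"].round(4),o["eef_rot"].round(4),o["wrist_force"].round(2),o["time_s"])
E
python3 look.py wrist 1
```

```text
[ 0.4538 -0.0033  0.2313] [ 1.000e-04  9.907e-01 -1.364e-01 -0.000e+00] [-0.64 -0.36  0.23] 2.7
```

View pics/wrist1.png

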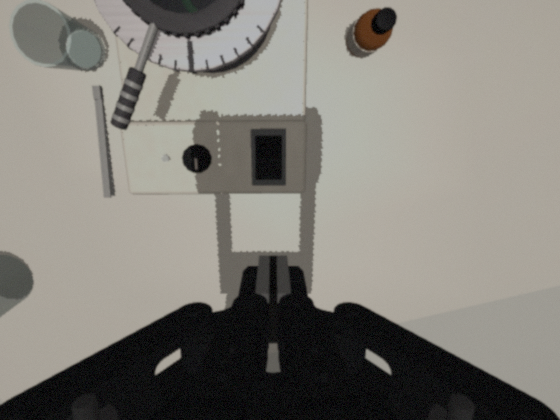

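Run:
```python
import pickle,numpy as np
from h import *
from scipy.optimize import least_squares
c=pickle.load(open("wrist1.pkl","rb"))
L=[((130,193),(-.165,.085,.075)),((304.5,192),(-.165,-.085,.075)),((305,117),(-.097,-.085,.075)),((192.5,72),(-.064,0,.14))]
def W(p,l):
    C,S=np.cos(p[2]),np.sin(p[2]);return [p[0]+C*l[0]-S*l[1],p[1]+S*l[0]+C*l[1],l[2]]
f=lambda p:np.concatenate([proj(c,W(p,l))-uv for uv,l in L])
p0=np.load("p.npy");print(f(p0).reshape(-1,2).round(1))
r=least_squares(f,p0);p=r.x
print(p,f(p).reshape(-1,2).round(1))
def inv(X):
    C,S=np.cos(p[2]),np.sin(p[2]);a,b=X[0]-p[0],X[1]-p[1];return np.array([C*a+S*b,-S*a+C*b])
print("sleeve",inv(ray(c,121,126,.147)),inv(ray(c,136,72,.147)))
for uv in [(251,157),(286,157),(268,129),(268,186),(268,136),(268,182)]: print(uv,inv(ray(c,*uv,.077)))
print("tcp",inv(c["obs"]["eef_pos"]),proj(c,c["obs"]["eef_pos"]))
np.save("p1.npy",p)
a=cv2=__import__("cv2");i=cv2.imread("pics/wrist1.png");cv2.imwrite("pics/w1z.png",cv2.resize(i[100:300,180:380],None,fx=3,fy=3,interpolation=2))
```

```text
[[-4.6 -0. ]
 [-0.3  0.4]
 [ 1.1  0.9]
 [-2.9 -4.4]]
[ 0.6292838   0.0041742  -0.26095491] [[-2.3  2.2]
 [ 1.7  0.7]
 [ 2.5  1.3]
 [-1.4 -2.3]]
sleeve [-0.09941078  0.04902304] [-0.06578223  0.03419544]
(251, 157) [-0.13028247 -0.03377843]
(286, 157) [-0.1307252  -0.06577544]
(268, 129) [-0.10569657 -0.04976432]
(268, 186) [-0.15753675 -0.04883344]
(268, 136) [-0.11178183 -0.04965505]
(268, 182) [-0.15372138 -0.04890195]
tcp [-0.16763406 -0.052505  ] [271.79520772 273.34310003]
```

View pics/w1z.png

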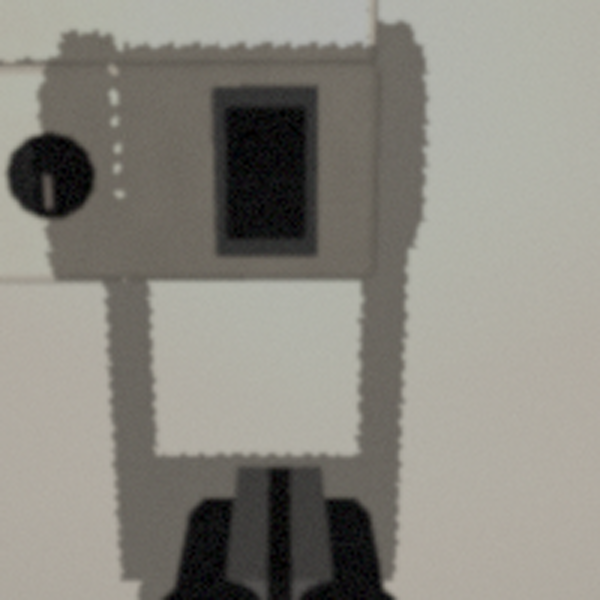

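drive_tool:
  deltas:
    - {"slide": [0.4,-0.05,0],"delta_rot": [0,0,0],"hand": 0}
    - {"slide": [0,0,0.9],"delta_rot": [0,0,0],"hand": 0}
    - {"slide": [0,0,0.9],"delta_rot": [0,0,0],"hand": 0}
    - {"slide": [0,0,0.9],"delta_rot": [0,0,0],"hand": 0}
    - {"slide": [0,0,0],"delta_rot": [0,0,0],"hand": 0}

```text
time_s: 3.32
eef_pos: [0.4708, -0.0051, 0.0934]
eef_rot: [-0.0, 0.991, -0.136, -0.004]
wrist_force: [-0.5, -0.4, 1.0]
opening: 0.002
```

```bash
python3 look.py wrist 2; python3 -c "
import cv2
i=cv2.imread('pics/wrist2.png');cv2.imwrite('pics/w2z.png',cv2.resize(i[120:340,140:400],None,fx=3,fy=2.7))"
```

```text
[ 0.4729 -0.0055  0.0957] [-2.000e-04  9.907e-01 -1.360e-01 -1.600e-03] [ 0.69  0.22 -0.25] 3.375
```

View pics/wrist2.png

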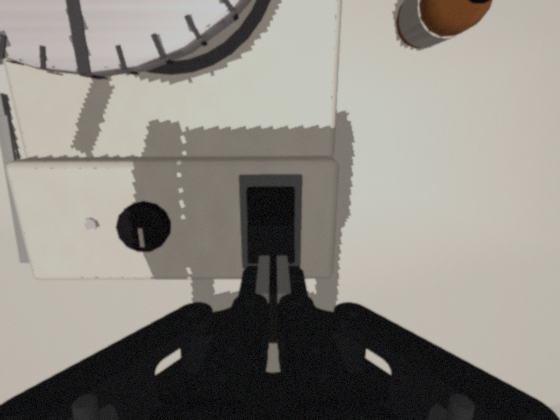

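drive_tool:
  deltas:
    - {"slide": [0,0,0.16],"delta_rot": [0,0,0],"hand": 0}
    - {"slide": [0,0,0.06],"delta_rot": [0,0,0],"hand": 0}
    - {"slide": [0,0,0.04],"delta_rot": [0,0,0],"hand": 0}
    - {"slide": [0,0,0.03],"delta_rot": [0,0,0],"hand": 0}
    - {"slide": [0,0,0.03],"delta_rot": [0,0,0],"hand": 0}

```text
time_s: 4.0
eef_pos: [0.4742, -0.005, 0.0813]
eef_rot: [0.0, 0.991, -0.135, 0.0]
wrist_force: [-8.4, 3.1, 21.8]
opening: -0.001
```

```bash
python3 look.py wrist 3; python3 look.py scene 3; python3 look.py top 3;python3 -c "
import cv2
i=cv2.imread('pics/scene3.png');cv2.imwrite('pics/s3z.png',cv2.resize(i[170:290,220:370],None,fx=5,fy=5,interpolation=2))"
```

```text
[ 0.4742 -0.0049  0.0814] [ 0.000e+00  9.908e-01 -1.352e-01 -1.000e-04] [-5.29  0.86 12.76] 4.05
[ 0.4742 -0.005   0.0814] [ 1.000e-04  9.908e-01 -1.352e-01 -0.000e+00] [-5.59  1.09 13.4 ] 4.1
[ 0.4742 -0.005   0.0814] [ 1.000e-04  9.908e-01 -1.352e-01  0.000e+00] [-5.85  0.55 13.44] 4.15
```

View pics/wrist3.png

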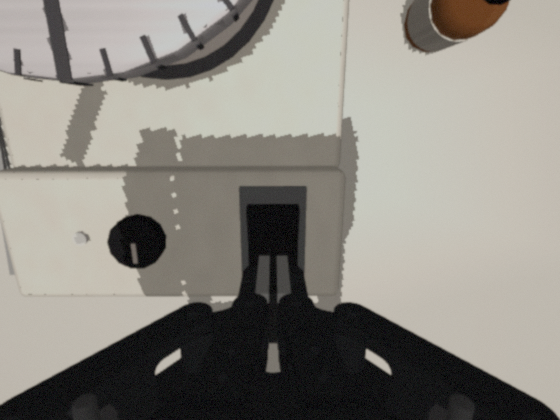

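View pics/s3z.png

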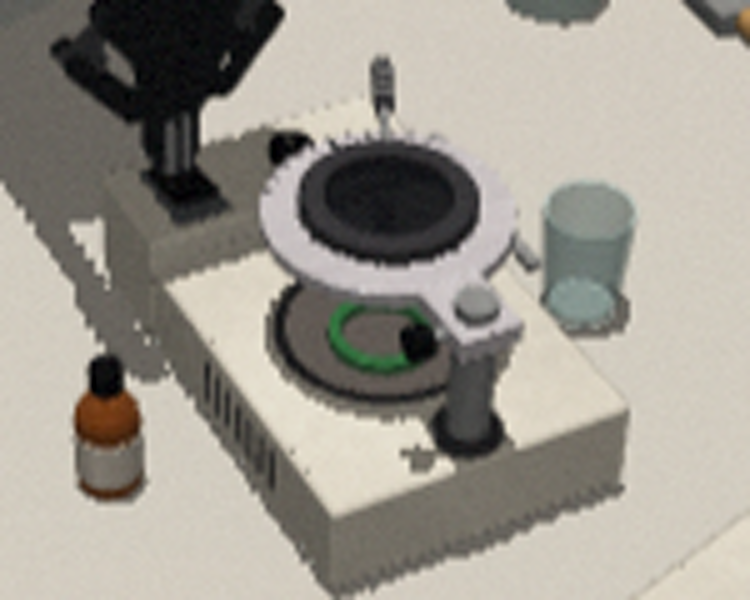

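drive_tool:
  deltas:
    - {"slide": [0,0,-0.3],"delta_rot": [0,0,0],"hand": 0}
    - {"slide": [0.18,0,0],"delta_rot": [0,0,0],"hand": 0}
    - {"slide": [0,0,0],"delta_rot": [0,0.042,0],"hand": 0}
    - {"slide": [0,0,0],"delta_rot": [0,0.042,0],"hand": 0}
    - {"slide": [0,0,0],"delta_rot": [0,0,0],"hand": 0}

```text
time_s: 4.78
eef_pos: [0.4807, -0.0067, 0.0943]
eef_rot: [0.018, 0.982, -0.134, 0.129]
wrist_force: [-0.1, -0.1, 0.2]
opening: 0.001
```

```bash
python3 look.py wrist 4; python3 look.py scene 4;python3 -c "
import cv2
i=cv2.imread('pics/scene4.png');cv2.imwrite('pics/s4z.png',cv2.resize(i[170:290,220:370],None,fx=5,fy=5,interpolation=2))"
```

```text
[ 0.4824 -0.0073  0.0953] [ 0.0177  0.9823 -0.1341  0.1295] [ 0.17 -0.13  0.99] 4.825
[ 0.4836 -0.0077  0.096 ] [ 0.0178  0.9822 -0.1342  0.1302] [ 0.86 -0.13  1.09] 4.875
```

View pics/wrist4.png

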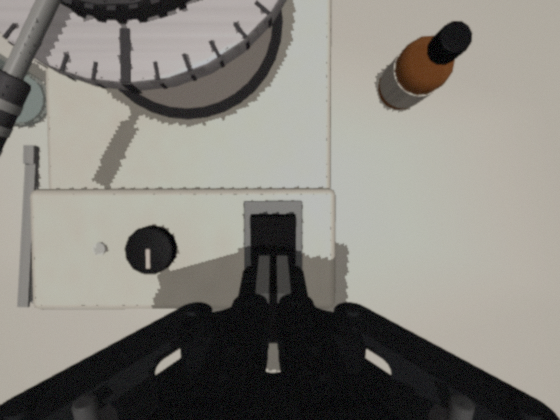

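View pics/s4z.png

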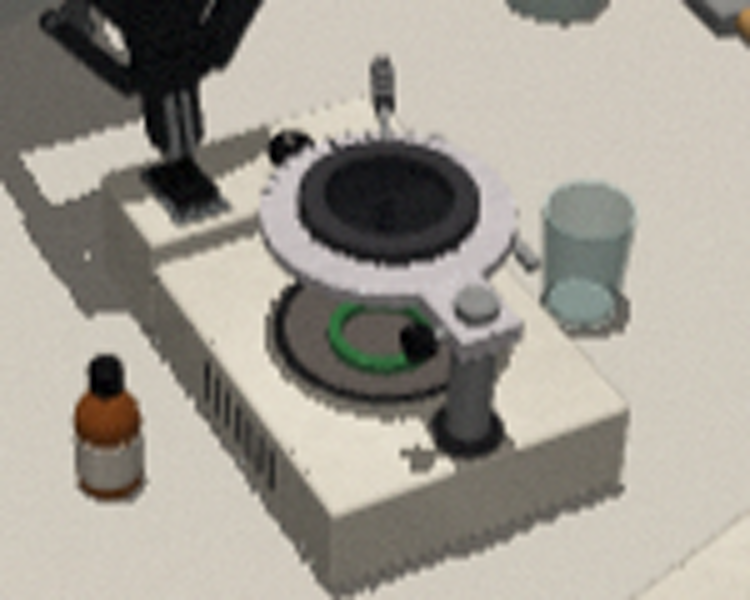

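drive_tool:
  deltas:
    - {"slide": [-0.041,0,0.155],"delta_rot": [0,0,0],"hand": 0}
    - {"slide": [-0.016,0,0.058],"delta_rot": [0,0,0],"hand": 0}
    - {"slide": [-0.01,0,0.039],"delta_rot": [0,0,0],"hand": 0}
    - {"slide": [0,0,0],"delta_rot": [0,0,0],"hand": 0}
    - {"slide": [0,0,0],"delta_rot": [0,0,0],"hand": 0}

```text
time_s: 5.5
eef_pos: [0.4834, -0.0077, 0.0831]
eef_rot: [0.018, 0.982, -0.134, 0.13]
wrist_force: [-6.2, 0.4, 12.0]
opening: -0.002
```

drive_tool:
  deltas:
    - {"slide": [-0.005,0,0.02],"delta_rot": [0,0,0],"hand": 0}
    - {"slide": [-0.005,0,0.02],"delta_rot": [0,0,0],"hand": 0}
    - {"slide": [0,0,0],"delta_rot": [0,0,0],"hand": 0}
    - {"slide": [0,0,0],"delta_rot": [0,0,0],"hand": 0}
    - {"slide": [0,0,0],"delta_rot": [0,0,0],"hand": 0}

```text
time_s: 6.12
eef_pos: [0.4835, -0.0077, 0.0825]
eef_rot: [0.018, 0.982, -0.134, 0.131]
wrist_force: [-17.7, 3.1, 33.6]
opening: -0.001
```

```bash
python3 look.py wrist 5;python3 -c "
import cv2
i=cv2.imread('pics/wrist5.png');cv2.imwrite('pics/w5z.png',cv2.resize(i[170:320,200:350],None,fx=4,fy=4,interpolation=2))"
```

```text
[ 0.4836 -0.0077  0.0825] [ 0.0181  0.9822 -0.1337  0.1306] [-18.68   2.95  34.53] 6.175
```

View pics/w5z.png

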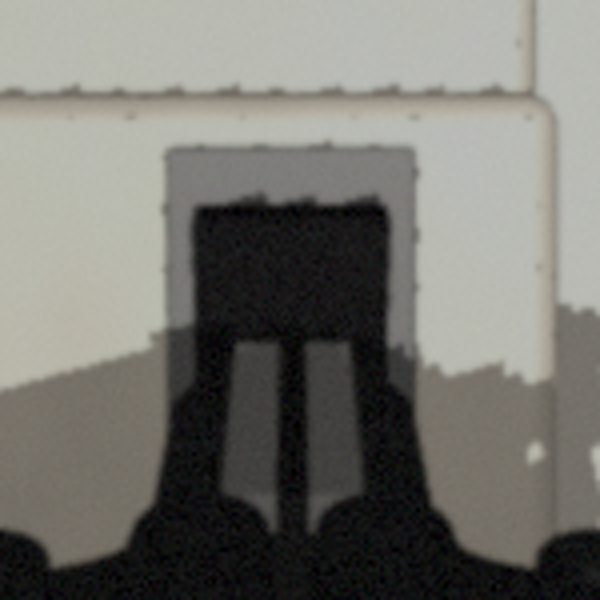

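drive_tool:
  deltas:
    - {"slide": [0.2,0,-0.8],"delta_rot": [0,0,0],"hand": 0}
    - {"slide": [0.2,0,-0.8],"delta_rot": [0,0,0],"hand": 0}
    - {"slide": [0,0,-0.8],"delta_rot": [0,-0.042,0],"hand": 0}
    - {"slide": [-0.8,0,-0.5],"delta_rot": [0,-0.042,0],"hand": 0}
    - {"slide": [0,0,0],"delta_rot": [0,0,0],"hand": 0}

```text
time_s: 6.8
eef_pos: [0.431, 0.007, 0.2223]
eef_rot: [0.0, 0.991, -0.135, 0.001]
wrist_force: [1.6, -0.8, 0.4]
opening: 0.003
```

```bash
python3 look.py wrist 6;python3 look.py scene 6;python3 -c "
import cv2,numpy as np
i=cv2.imread('pics/scene6.png');j=cv2.imread('pics/scene0.png')
f=lambda i:cv2.resize(i[195:225,240:280],None,fx=10,fy=10,interpolation=2)
cv2.imwrite('pics/s6z.png',np.hstack([f(j),f(i)]))
cv2.imwrite('pics/s6y.png',cv2.resize(i[170:290,220:370],None,fx=5,fy=5,interpolation=2))"
```

```text
[0.4308 0.007  0.2209] [ 2.000e-04  9.908e-01 -1.354e-01  1.300e-03] [-0.43 -0.44  1.17] 6.85
[0.4303 0.0071 0.2201] [ 1.000e-04  9.908e-01 -1.354e-01  7.000e-04] [ 0.28  0.75 -1.09] 6.9
```

View pics/wrist6.png

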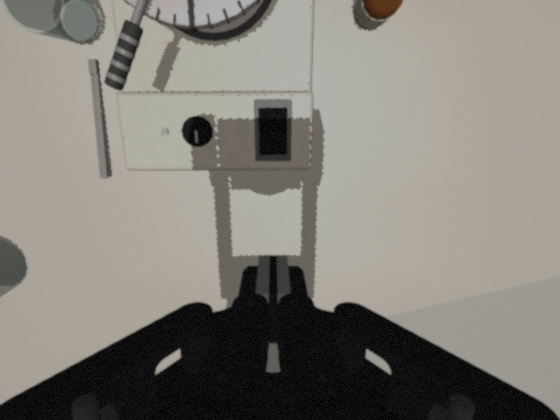

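View pics/s6z.png

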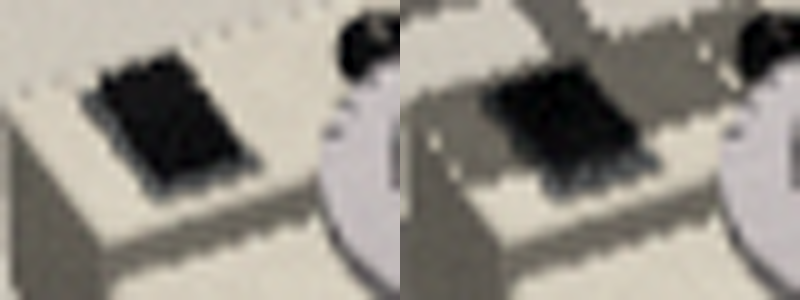

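View pics/s6y.png

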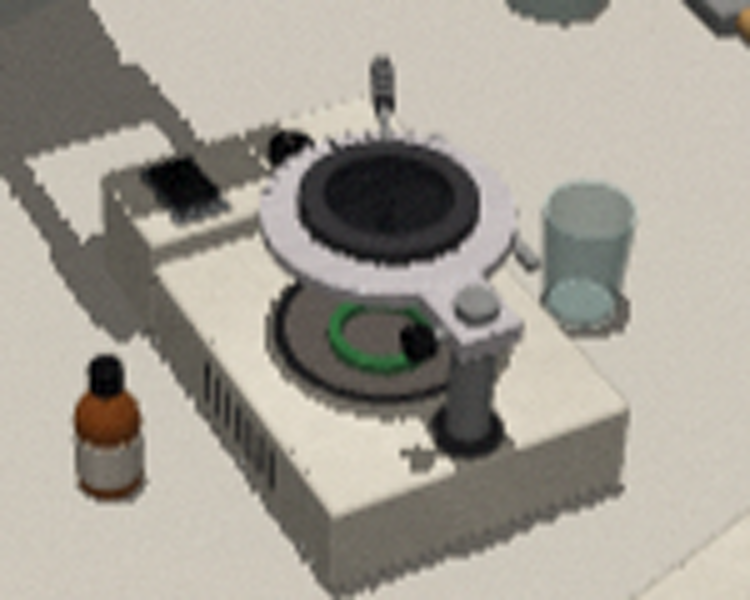

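drive_tool:
  deltas:
    - {"slide": [0.51,-0.72,0],"delta_rot": [0,0,0],"hand": 0}
    - {"slide": [0.51,-0.72,0],"delta_rot": [0,0,0],"hand": 0}
    - {"slide": [0.51,-0.72,0],"delta_rot": [0,0,0],"hand": 0}
    - {"slide": [0.51,-0.72,0],"delta_rot": [0,0,0],"hand": 0}
    - {"slide": [0,0,0],"delta_rot": [0,0,0],"hand": 0}

```text
time_s: 7.52
eef_pos: [0.5677, 0.1202, 0.2182]
eef_rot: [-0.0, 0.991, -0.134, -0.001]
wrist_force: [-0.6, -0.8, -1.4]
opening: -0.001
```

```bash
python3 look.py wrist 7
python3 - <<'E'
import pickle,numpy as np
from h import *
p=np.load("p1.npy")
c=pickle.load(open("wrist7.pkl","rb"))
C,S=np.cos(p[2]),np.sin(p[2]);X=c["obs"]["eef_pos"];a,b=X[0]-p[0],X[1]-p[1];print(C*a+S*b,-S*a+C*b)
E
```

```text
[0.5665 0.1193 0.2184] [ 3.000e-04  9.909e-01 -1.346e-01 -1.300e-03] [-0.57 -0.52  0.47] 7.575
-0.09030630173418039 0.09500451925163954
```

View pics/wrist7.png

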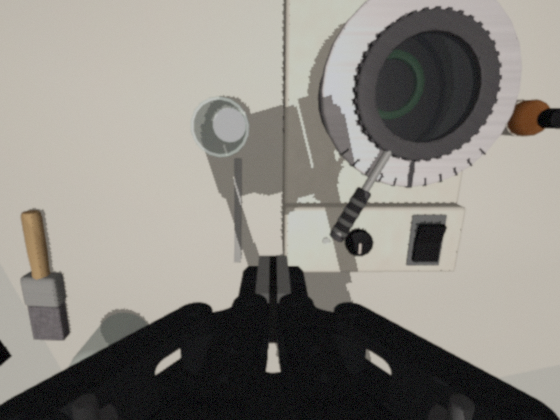

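drive_tool:
  deltas:
    - {"slide": [0,0,0.82],"delta_rot": [0,0,0],"hand": 0}
    - {"slide": [0,0,0.8],"delta_rot": [0,0,0],"hand": 0}
    - {"slide": [0,0,0],"delta_rot": [0,0,0],"hand": 0}
    - {"slide": [0,0.2,0],"delta_rot": [0,0,0],"hand": 0}
    - {"slide": [0,0,0],"delta_rot": [0,0,0],"hand": 0}

```text
time_s: 8.2
eef_pos: [0.5652, 0.108, 0.142]
eef_rot: [-0.0, 0.991, -0.136, 0.002]
wrist_force: [0.2, -0.4, 0.9]
opening: 0.001
```

```bash
python3 look.py wrist 8
cat > loc.py <<'E'
import numpy as np
from bench import ctrl
p=np.load("p1.npy");o=ctrl.get_obs()
C,S=np.cos(p[2]),np.sin(p[2]);X=o["eef_pos"];a,b=X[0]-p[0],X[1]-p[1];f=o["wrist_force"];print("loc",(C*a+S*b).round(4),(-S*a+C*b).round(4),X[2].round(4),"F",(C*f[0]+S*f[1]).round(2),(-S*f[0]+C*f[1]).round(2),f[2].round(2))
E
python3 loc.py
```

```text
[0.5652 0.1084 0.1418] [-2.000e-04  9.907e-01 -1.358e-01  1.700e-03] [-0.34  0.23  0.75] 8.25
loc -0.0888 0.0841 0.1418 F -0.39 0.14 0.75
```

View pics/wrist8.png

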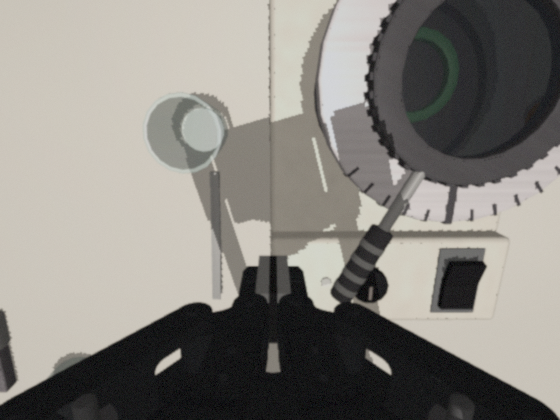

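drive_tool:
  deltas:
    - {"slide": [0,0.1,0.1],"delta_rot": [0,0,0],"hand": 0}
    - {"slide": [0,0.1,0],"delta_rot": [0,0,0],"hand": 0}
    - {"slide": [0,0.1,0],"delta_rot": [0,0,0],"hand": 0}
    - {"slide": [0,0.1,0],"delta_rot": [0,0,0],"hand": 0}
    - {"slide": [0,0.1,0],"delta_rot": [0,0,0],"hand": 0}

```text
time_s: 8.88
eef_pos: [0.5573, 0.0848, 0.1348]
eef_rot: [-0.0, 0.991, -0.135, 0.0]
wrist_force: [-0.0, 1.8, -0.1]
opening: -0.003
```

```bash
python3 look.py wrist 9; python3 loc.py
```

```text
[0.5572 0.0842 0.1348] [ 1.000e-04  9.908e-01 -1.354e-01 -0.000e+00] [-0.19  1.84  1.82] 8.925
loc -0.0903 0.0588 0.1348 F -0.66 1.73 1.82
```

View pics/wrist9.png

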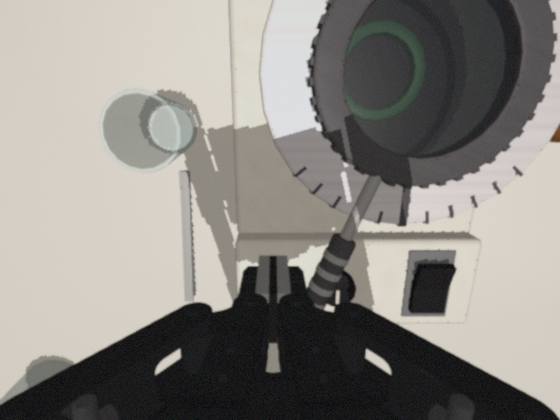

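drive_tool:
  deltas:
    - {"slide": [0,0.1,0],"delta_rot": [0,0,0],"hand": 0}
    - {"slide": [0,0.1,0],"delta_rot": [0,0,0],"hand": 0}
    - {"slide": [0,0.1,0],"delta_rot": [0,0,0],"hand": 0}
    - {"slide": [0,0.08,0],"delta_rot": [0,0,0],"hand": 0}
    - {"slide": [0,0.04,0],"delta_rot": [0,0,0],"hand": 0}

```text
time_s: 9.55
eef_pos: [0.5516, 0.0644, 0.1348]
eef_rot: [-0.0, 0.991, -0.135, -0.0]
wrist_force: [-0.0, 0.4, 0.7]
opening: 0.0
```

```bash
python3 look.py wrist 10; python3 loc.py
```

```text
[0.5516 0.0643 0.1348] [ 1.000e-04  9.908e-01 -1.355e-01 -0.000e+00] [-0.75 -0.1  -0.02] 9.6
loc -0.0905 0.038 0.1348 F -0.7 -0.29 -0.02
```

View pics/wrist10.png

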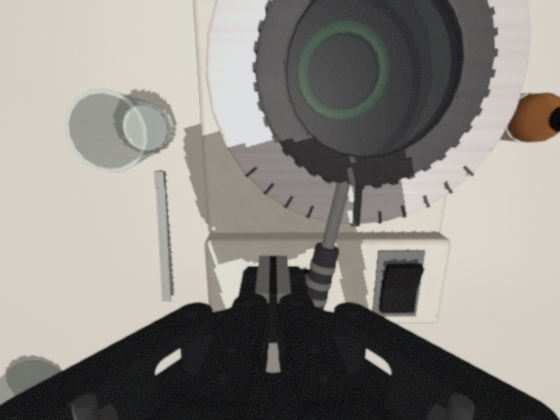

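```bash
cat > ang.py <<'E'
import sys,pickle,numpy as np
from h import *
p=np.load("p1.npy")
k=sys.argv[1];P=[tuple(map(float,a.split(","))) for a in sys.argv[2:]]
c=pickle.load(open(f"wrist{k}.pkl","rb"))
def inv(X):
    C,S=np.cos(p[2]),np.sin(p[2]);a,b=X[0]-p[0],X[1]-p[1];return np.array([C*a+S*b,-S*a+C*b])
A,B=[inv(ray(c,*q,.147)) for q in P[:2]]
M,N=[inv(ray(c,*q,.14)) for q in P[2:4]]
a=lambda A,B:np.arctan2(A[1]-B[1],-(A[0]-B[0]))
print("lever",A,B,a(A,B),"mark",M,N,a(M,N))
E
python3 ang.py 10 318,300 347,185 357,224 358,190
```

```text
lever [-0.09798691  0.0170881 ] [-0.04426818  0.00673745] 0.1903496829886288 mark [-0.06370047 -0.00037448] [-0.04806154  0.00019571] -0.03644370375880665
```

drive_tool:
  deltas:
    - {"slide": [0,0.08,0],"delta_rot": [0,0,0],"hand": 0}
    - {"slide": [0,0.08,0],"delta_rot": [0,0,0],"hand": 0}
    - {"slide": [0,0.06,0],"delta_rot": [0,0,0],"hand": 0}
    - {"slide": [0,0.04,0],"delta_rot": [0,0,0],"hand": 0}
    - {"slide": [0,0,0],"delta_rot": [0,0,0],"hand": 0}

```text
time_s: 10.22
eef_pos: [0.5483, 0.0519, 0.1348]
eef_rot: [0.0, 0.991, -0.135, 0.0]
wrist_force: [0.0, 0.4, -0.6]
opening: -0.004
```

```bash
python3 look.py wrist 11; python3 loc.py; python3 -c "
import cv2
i=cv2.imread('pics/wrist11.png');cv2.imwrite('pics/w11z.png',cv2.resize(i[150:320,230:400],None,fx=3.5,fy=3.5,interpolation=2))"
```

```text
[0.5484 0.0519 0.1349] [ 2.000e-04  9.908e-01 -1.354e-01  2.000e-04] [0.1  0.64 0.44] 10.275
loc -0.0905 0.0252 0.1349 F -0.07 0.65 0.44
```

View pics/w11z.png

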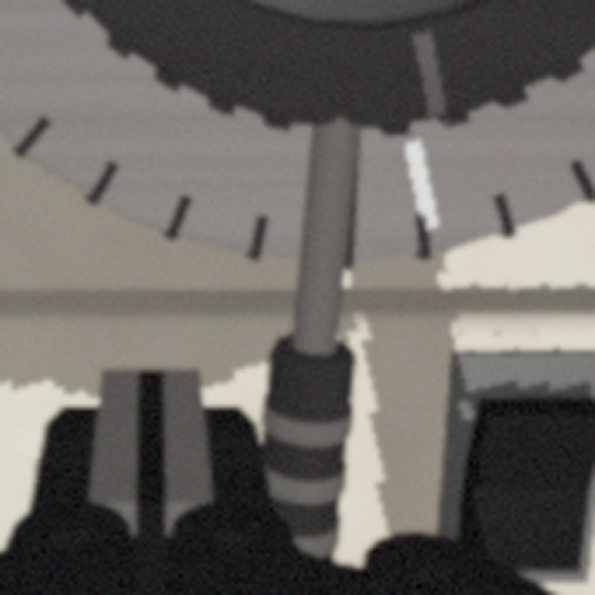

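```bash
python3 ang.py 11 316.6,298.6 326.6,187.1 329.2,224.3 330,200
```

```text
lever [-0.09725971  0.004763  ] [-0.04504108  0.0020955 ] 0.05103908495778084 mark [-0.06368884 -0.0008871 ] [-0.05240346 -0.0007967 ] -0.008010345131212458
```

drive_tool:
  deltas:
    - {"slide": [0,0.03,0],"delta_rot": [0,0,0],"hand": 0}
    - {"slide": [0,0.03,0],"delta_rot": [0,0,0],"hand": 0}
    - {"slide": [0,0,0],"delta_rot": [0,0,0],"hand": 0}
    - {"slide": [0,0,0],"delta_rot": [0,0,0],"hand": 0}
    - {"slide": [0,0,0],"delta_rot": [0,0,0],"hand": 0}

```text
time_s: 10.9
eef_pos: [0.5475, 0.0492, 0.1348]
eef_rot: [0.0, 0.991, -0.135, 0.0]
wrist_force: [-0.5, 0.2, 1.1]
opening: -0.0
```

```bash
python3 look.py wrist 12; python3 loc.py; python3 -c "
import cv2
i=cv2.imread('pics/wrist12.png');cv2.imwrite('pics/w12z.png',cv2.resize(i[170:320,250:400],None,fx=4,fy=4,interpolation=2))"
```

```text
[0.5475 0.0492 0.1348] [ 1.000e-04  9.908e-01 -1.353e-01  0.000e+00] [0.29 0.45 0.15] 10.95
loc -0.0907 0.0224 0.1348 F 0.17 0.51 0.15
```

View pics/w12z.png

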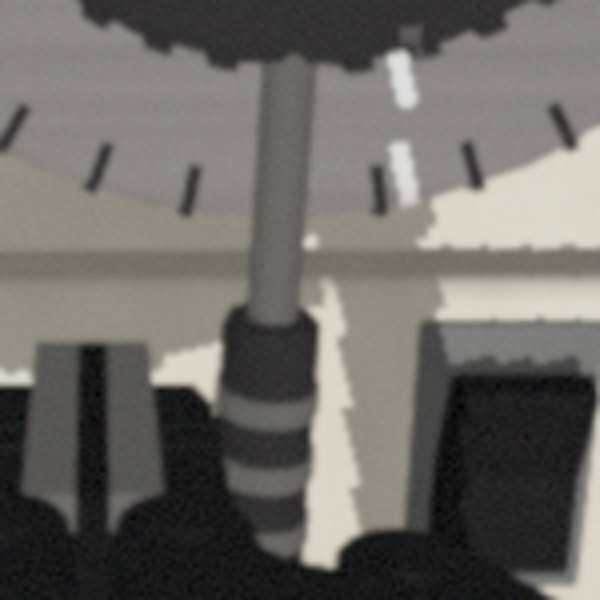

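```bash
python3 ang.py 12 316.75,280 322,186.25 296.5,223.5 345,223.25
```

```text
lever [-0.08782158  0.0021978 ] [-0.04476923  0.00124963] 0.022020222754476154 mark [-0.06323671  0.01105451] [-0.06337917 -0.01071396] 1.577340236656376
```

drive_tool:
  deltas:
    - {"slide": [0,0.02,0],"delta_rot": [0,0,0],"hand": 0}
    - {"slide": [0,0.02,0],"delta_rot": [0,0,0],"hand": 0}
    - {"slide": [0,0,0],"delta_rot": [0,0,0],"hand": 0}
    - {"slide": [0,0,0],"delta_rot": [0,0,0],"hand": 0}
    - {"slide": [0,0,0],"delta_rot": [0,0,0],"hand": 0}

```text
time_s: 11.58
eef_pos: [0.5469, 0.0473, 0.1347]
eef_rot: [0.0, 0.991, -0.135, -0.0]
wrist_force: [-0.1, 0.1, 0.3]
opening: -0.0
```

```bash
python3 look.py wrist 13; python3 loc.py; python3 -c "
import cv2
i=cv2.imread('pics/wrist13.png');cv2.imwrite('pics/w13z.png',cv2.resize(i[170:320,250:400],None,fx=4,fy=4,interpolation=2))"
```

```text
[0.5469 0.0473 0.1348] [ 0.      0.9908 -0.1353 -0.    ] [-0.24  0.89  0.3 ] 11.625
loc -0.0907 0.0204 0.1348 F -0.46 0.8 0.3
```

View pics/w13z.png

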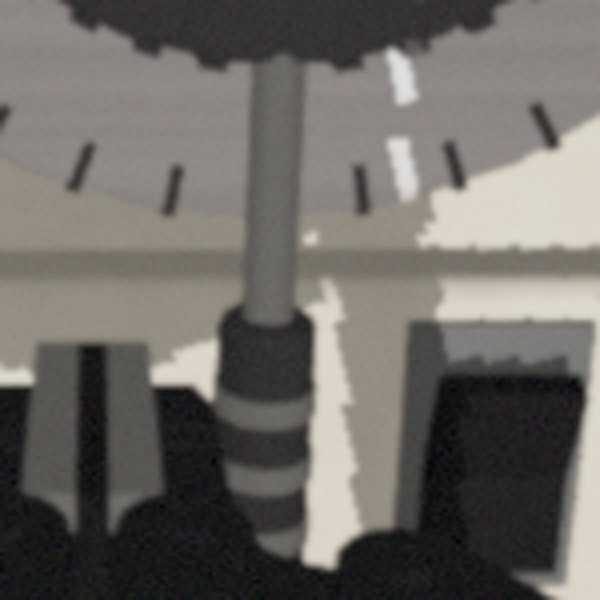

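```bash
python3 ang.py 13 316.5,280 319.5,186.25 292,223.5 340.75,223.25
```

```text
lever [-0.08787334  0.00032576] [-0.04481989  0.00029295] 0.0007621008196131809 mark [-0.06327214  0.01108699] [-0.06341614 -0.01078792] 1.5773793693422065
```

drive_tool:
  deltas:
    - {"slide": [0,-0.1,0],"delta_rot": [0,0,0],"hand": 0}
    - {"slide": [0,-0.4,0],"delta_rot": [0,0,0],"hand": 0}
    - {"slide": [0,-0.2,-0.6],"delta_rot": [0,0,0],"hand": 0}
    - {"slide": [0,0,-0.8],"delta_rot": [0,0,0],"hand": 0}
    - {"slide": [0,0,0],"delta_rot": [0,0,0],"hand": 0}

```text
time_s: 12.25
eef_pos: [0.559, 0.0824, 0.2087]
eef_rot: [-0.0, 0.991, -0.135, 0.004]
wrist_force: [-0.1, 0.6, -0.8]
opening: 0.0
```

drive_tool:
  deltas:
    - {"slide": [-0.6,0.5,-0.2],"delta_rot": [0,0,0],"hand": 0}
    - {"slide": [-0.6,0.5,0],"delta_rot": [0,0,0],"hand": 0}
    - {"slide": [0,0,0],"delta_rot": [0,0,0],"hand": 0}
    - {"slide": [0,0,0],"delta_rot": [0,0,0],"hand": 0}
    - {"slide": [0,0,0],"delta_rot": [0,0,0],"hand": 0}

```text
time_s: 12.88
eef_pos: [0.4858, 0.0494, 0.2147]
eef_rot: [-0.0, 0.991, -0.135, 0.0]
wrist_force: [0.3, -0.5, 0.6]
opening: 0.0
```

```bash
python3 look.py wrist 14; python3 loc.py; python3 look.py scene 14; python3 -c "
import cv2
i=cv2.imread('pics/wrist14.png');cv2.imwrite('pics/w14z.png',cv2.resize(i[0:200,160:360],None,fx=3,fy=3,interpolation=2))
i=cv2.imread('pics/scene14.png');cv2.imwrite('pics/s14z.png',cv2.resize(i[150:290,200:370],None,fx=4,fy=4,interpolation=2))"
```

```text
[0.4857 0.0494 0.2146] [-1.000e-04  9.908e-01 -1.351e-01 -0.000e+00] [ 1.14 -0.15 -0.38] 12.925
loc -0.1504 0.0066 0.2146 F 1.14 0.15 -0.38
[0.4856 0.0493 0.2146] [-0.000e+00  9.908e-01 -1.351e-01 -1.000e-04] [ 0.12 -0.74 -0.12] 12.975
```

View pics/wrist14.png

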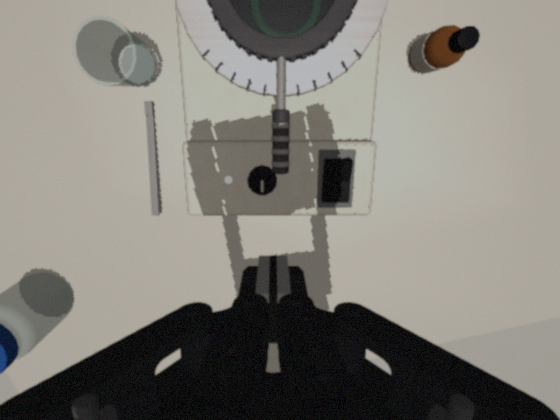

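View pics/w14z.png

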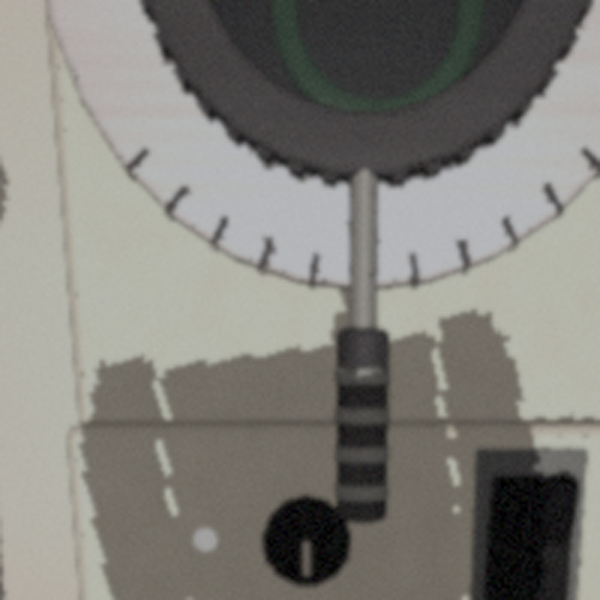

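View pics/s14z.png

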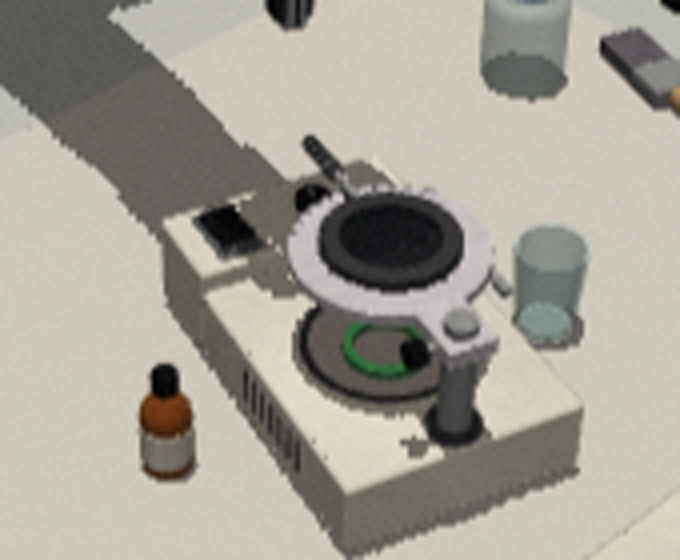

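```bash
python3 ang.py 14 280.3,170 281.3,60 264.7,95.3 298,95
```

```text
lever [-0.11074811  0.00089242] [-4.49489054e-02  7.28909938e-06] 0.013451126175209346 mark [-0.06423128  0.01041001] [-0.06429019 -0.01068597] 1.5735890649244584
```

drive_tool:
  deltas:
    - {"slide": [-0.7,0,-0.5],"delta_rot": [0,0,0],"hand": 0}
    - {"slide": [-0.7,0,-0.5],"delta_rot": [0,0,0],"hand": 0}
    - {"slide": [0,0,0],"delta_rot": [0,0,0],"hand": 0}
    - {"slide": [0,0,0],"delta_rot": [0,0,0],"hand": 0}
    - {"slide": [0,0,0],"delta_rot": [0,0,0],"hand": 0}

```text
time_s: 13.6
eef_pos: [0.4178, 0.0676, 0.2639]
eef_rot: [0.0, 0.991, -0.135, -0.001]
wrist_force: [0.4, 0.6, 0.5]
opening: -0.003
```

```bash
python3 look.py wrist 15; python3 look.py top 15; python3 -c "
import cv2
i=cv2.imread('pics/wrist15.png');cv2.imwrite('pics/w15z.png',cv2.resize(i[0:160,200:360],None,fx=3.7,fy=3.7,interpolation=2))"
```

```text
[0.4178 0.0676 0.2639] [ 0.000e+00  9.908e-01 -1.355e-01 -9.000e-04] [-0.19 -0.6  -0.36] 13.65
[0.4178 0.0676 0.2639] [ 0.000e+00  9.908e-01 -1.355e-01 -9.000e-04] [-0.21 -0.68  0.62] 13.7
```

View pics/top15.png

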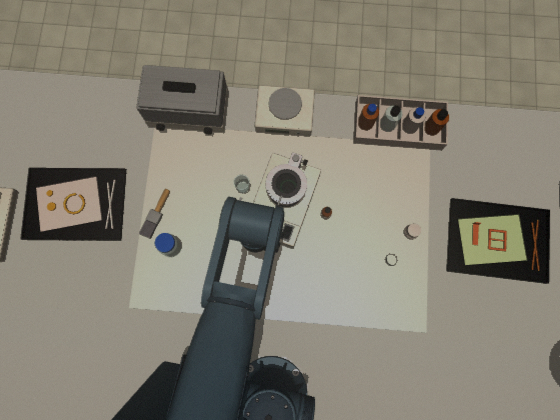

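View pics/w15z.png

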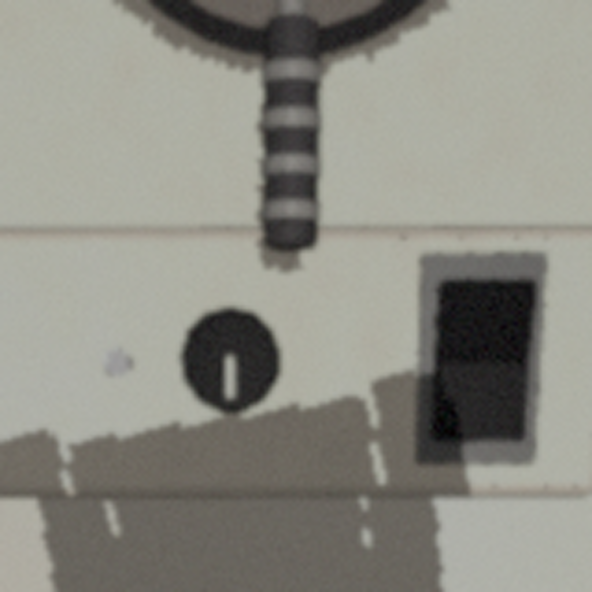

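```bash
python3 -c "
from bench import ctrl
print(ctrl.hand_in())"
```

```text
the job is handed in; nothing more can be done
None
```

The rocker switch is pressed to on and the analyser lever points at the longest mark. I handed the job in at about 13.7 s with the hand clear of everything.

- **Switch:** The first, flat press stopped early at 81.4 mm, probably because the fingertips caught the bezel. I tilted the fingers and pressed the front end again, down to a firm stop at about 79.7 mm with about 35 N on the wrist. The pictures then show the front end down and the back end raised. They show no visible glow from the lamp, so I judged it on from the rocker alone.
- **Lever:** I pushed its left flank with the shut fingers, reading at most about 2 N on the wrist. The angle measured 0.001 rad while still touching. After backing off it measured about 0.01 rad left of the mark, roughly half a degree. The two readings differ by about my pixel-reading error, so I did not nudge it again.
- **Surroundings:** The last top view shows the beaker, dropper, jar, brush, loupe and pot where they were. That view no longer shows the tweezers or the bangle. The wrist and scene pictures taken just after the lever push show both with no visible shift.

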